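Close up a gallery lamp driver

TASK

First stand the dimmer lever upright, at its green mark. Then turn the orange quarter-turn fastener on the lamp driver's access panel until its white slot lines up with the two white marks, press the panel flush against its frame, and finish while still holding it pressed there: the gasket is springy and lifts the panel again if you let go. Do not disturb the other things on the table.

Things in the scene. Friction and masses are not known exactly. Their poses are not given: they have to be found in the camera images.
- housing: fixed white housing of a display lamp's driver, 240 (x) x 220 (y) x 80 mm tall; origin at the centre of its underside, z up, its -x side towards the robot. Its top is a frame with a black gasket, closed by the dark grey access panel.
- panel_hinge (a point): middle of the panel's hinge line, at the panel's far edge: x = +45 mm, y = 0, z = 80 mm (frame top) in the housing's frame; y along the hinge. The access panel is 160 (from hinge to free edge) x 186 x 4 mm, dark grey, its free edge towards the robot.
- panel (a joint): angle of the access panel (rad): 0 = flush on the frame, positive = free edge up. The springy gasket holds it ajar at its stop, 0.15, and lifts it again when let go; there is no latch. At the fastener it takes about 3.5 N to start it down and 8 N to hold it flush. A tongue under the fastener stops it at about 0.07 unless the slot is lined up.
- fastener_grip (a point): middle of the fastener's orange wing, on its turning axis, 130 mm from the hinge line on the housing's centre line. Wing 12 mm thick, 42 long, 22 tall: its top is 11 mm above this point, the steel disc under it (44 mm across) 11 mm below, the panel's surface 14 mm below. Axes turn with the wing: y along the wing and its white slot, z up the turning axis (leans with the panel).
- fastener (a joint): angle of the wing fastener (rad), positive anticlockwise seen from above; 0 = its white slot line is in line with the two white marks on the panel (along the housing's y). Starts 1.0 to 1.5 and must be turned clockwise by that much; it can overshoot to -0.6. Light friction (0.08 N m), stays where it is left.
- console: fixed dark dimmer console, 150 (x) x 110 (y) x 45 mm tall; origin at the centre of its underside, z up. The lever's pivot line runs along the console's y at 40 mm above its origin.
- lever_ball (a point): centre of the red ball (26 mm across) at the end of the dimmer lever, 85 mm from the pivot line; the lever is a steel rod 8 mm across. The point's z points along the lever away from the pivot.
- lever (a joint): angle of the dimmer lever (rad), 0 = upright, at the green mark; positive = ball towards the console's +x, negative = ball towards its -x (robot side). Range -0.9 to 0.9; starts between -0.85 and -0.45. Friction 0.15 N m (about 2 N at the ball), stays where it is left.
- tin_center (a point): small brass tin, 36 mm across, 22 mm tall, loose on the rear ledge of the housing; bystander
- tape_measure: red tape measure, 70 x 36 x 66 mm, loose just beyond the console; bystander
- tape_roll: roll of brown packing tape, 100 mm across, 48 mm tall, loose; bystander
- screwdriver: screwdriver lying on the table; bystander
- mug: blue mug, 80 mm across, 90 mm tall; bystander
- glue: white bottle with orange cap, 54 mm across, 150 mm tall; bystander
- scissors: scissors with black handles lying on the table, 200 mm long, 11 mm tall; bystander

How it is judged:
On the way, in this order (a step that is already met when the one before it is completed fails the run):
1. the dimmer lever stands upright (value of joint lever between -0.15 and 0.15 rad), for 0.2 s.
2. the fastener's slot is in line with the marks (value of joint fastener between -0.2 and 0.2 rad), for 0.2 s.
At the end, for the whole second after the job is handed in: The lever is within 0.15 rad of upright, the slot within 0.2 rad of the marks, the panel within 0.025 rad of flush (about 3 mm at the fastener) and still, and the gripper's fingers are in contact with the panel or its fastener with more than 3 N (all of step 1 and all of step 2 and value of joint panel below 0.025 rad and velocity of joint panel below 0.05 rad/s and contact force between the fingers and panel above 3 N); the arm keeps its last pose, push and grip.
It fails at once if another loose thing on the table or the housing is moved by more than 30 mm (distance of any of tin_center, tape_measure, tape_roll, screwdriver, mug, glue, scissors from where it was at the start of the episode above 0.03 m).
It also fails if it takes over 48 s, if anything falls off the work surface, if the arm or the gripper's body presses on something with over 40 N, if the wrist force passes 120 N, or if a joint passes its speed limit or range.

ROBOT

A 6-joint arm with a two-finger parallel gripper is mounted at the origin on the work surface. World frame = base frame: x ahead of the robot, y to its left, z up, the work surface at z = 0. Lengths are in m, angles in rad, forces in N, time in s.
With the tool pointing down it reaches from about 0.225 to 0.875 m from the base axis. Payload 3.4 kg.
Tool frame: the origin (TCP) lies between the finger pads; the fingertips stand 8 mm ahead of it and the grasp point (between the pads) lies 11 mm behind it; z points along the fingers, y is the line along which they close (so a half turn about z gives the same grasp; the last joint's range is limited). The gripper opens to 85 mm and grips with 20 to 120 N. Pads are 22 mm wide; open, the fingers measure 114 mm over their backs; the gripper's body (76 mm by 85 mm) begins 54 mm behind the grasp point. The pads swing forward as they close: fully open they stand 13 mm farther back than shut.
Start: joints at [-1.274, 0.276, 1.505, -0, 1.361, -0.121], TCP at [0.233, -0.526, 0.239] pointing down, gripper open.
Joint ranges: [-2.89, 2.89], [-0.75, 2.08], [0.22, 2.7], [-1.18, 4.32], [0.11, 2.71], [-2.7, 2.7]. Speed limits (rad/s): [2.57, 2.57, 3.14, 3.14, 3.14, 3.14].

INTERFACE

Orientations are given as a unit quaternion [w, x, y, z].
In Python, from rig import manip gives the robot as it stands.
- The arm moves only by the tool move_arm, never from a script. Its argument "deltas" is a list that holds one entry, the list of rows, each a list of 5 numbers: the shift along the tool's x, y, z normalised to -1 to 1, where 1 is 80 cm, then the turn about the tool's z normalised to -1 to 1, where 1 is 120 degrees, then the closure, from -1 (fully open) to 1 (shut). In form: [[[tx, ty, tz, twist, grip], ...]]. A call has 1 to 12 rows; each row is the pose to reach, as a shift and turn from the pose commanded when the call began, along the tool's axes at that moment; what a row does not reach only later rows make up. A row lasts 1/10 s, in which the tool goes at most 50 mm and 8.59 degrees, less where a joint would pass 70% of its speed; a pose out of reach is approached as far as the arm can. A call with a number of a shift or a turn outside -1 to 1 is refused whole. A call with a gripper value outside its range is refused whole. The fingers move at their own pace and stop on an object; "squeeze" is the grip in N (left out, the last holds). Time passes only in rows, so rows that repeat a pose let the fingers close. It gives the time, the measured TCP pose, the force, the opening and the grip force at its end, in the units of the state.
- manip.get_state(): the state, without advancing time (a new reading comes with each control period).
- manip.get_image(name): name is "scene" or "top"; returns the picture (400x640x3 uint8, red, green, blue); there is no depth.
- manip.camera_params(name): a dict with "fx", "fy", "cx", "cy" (pixels), "dist" ([k1, k2, p1, p2, k3] as OpenCV has them; the pictures are not rectified), "R" (3x3) and "t" (3): a world point X has camera coordinates R X + t. Camera axes: x right, y down, z forward; pixel columns grow to the right and rows downward; lengths in m; the calibration is good to about 2 mm. A picture is of the moment at which its call begins. camera_params takes no time and is no camera call.
- manip.sign_off(): hands the job in; it is judged then, once.
The state is a dict: "clock": time; "qpos": joint angles; "qd": joint speeds; "effort": joint torques, N m; "position": TCP position; "ee_rot": TCP orientation; "contact_force": force on the tool from outside, world axes, zero at the start; "moment": the same for the moment, N m; "width": finger opening in m; "gripper_force": force on a finger pad.
Only numpy, scipy, OpenCV 4.12 (cv2) and the standard library are available. Lean on these libraries where they do the work, as an engineer would, in place of code of your own. Each camera call takes 0.05 s, during which the arm holds its last target. There are 200 camera calls.

## Working session

There is one attempt and no reset: what is moved stays moved. The work goes in short steps, Python scripts to look and compute and a tool call to move; the robot and the scene stay as the last step left them, time stands still between calls to the robot, and variables do not carry over. Pictures are saved under pics/ and viewed, at most 10 in all, crops included, and the job is handed in when it is done.

Besides the shell and the picture viewer there is one more tool, called after "Call:" as name(argument=value, ...) on one line, values as JSON. move_arm: Moves the arm, as the interface text tells. Scaled input: -1 to 1 covers 80 cm each way for a shift and 120 degrees each way for a turn. Its arguments: {"type":"object","properties":{"deltas":{"type":"array","items":{"type":"array","items":{"type":"array","items":{"type":"number","minimum":-1,"maximum":1}}}},"squeeze":{"type":"number"}},"required":["deltas"]}

```bash
mkdir -p pics; ls
python3 - <<'E'
from rig import manip
import cv2
for n in ("scene","top"):
    im=manip.get_image(n); cv2.imwrite(f"pics/{n}0.png",im[:,:,::-1])
    p=manip.camera_params(n); print(n,p)
print(manip.get_state())
E
```

```text
pics
scene {'fx': 367.34515384025195, 'fy': 367.34515384025195, 'cx': 313.85142683163235, 'cy': 199.53930279921124, 'dist': array([-0.08372344,  0.        ,  0.        ,  0.        ,  0.        ]), 'R': array([[ 0.59624317,  0.80278476,  0.00554118],
       [ 0.64259235, -0.47310519, -0.60269938],
       [-0.48121632,  0.36291611, -0.79794909]]), 't': array([-0.32536027, -0.27075557,  1.37794385])}
top {'fx': 404.15679232465703, 'fy': 404.15679232465703, 'cx': 315.48875560678533, 'cy': 199.26074110677877, 'dist': array([-0.0794092,  0.       ,  0.       ,  0.       ,  0.       ]), 'R': array([[ 0.00653858, -0.99996874, -0.00444597],
       [-0.99429237, -0.00602787, -0.10651927],
       [ 0.10648914,  0.00511708, -0.9943007 ]]), 't': array([0.01124164, 0.55358712, 1.34832827])}
{'clock': 0.1, 'qpos': array([-1.27401682e+00,  2.76540523e-01,  1.50598817e+00, -3.37078149e-05,
        1.36070092e+00, -1.21037259e-01]), 'qd': array([-0.00043286, -0.00086437, -0.00183926,  0.00225192,  0.00191224,
       -0.00036879]), 'effort': array([ 1.71726500e-03, -4.17699945e+01, -2.46402633e+01, -2.60764118e-04,
        5.72507342e-03, -3.32555871e-06]), 'position': array([ 0.23314789, -0.52512008,  0.23852852]), 'ee_rot': array([-8.13873832e-04,  9.78256831e-01,  2.07395521e-01, -8.82448988e-05]), 'contact_force': array([-0.33549144, -0.0880001 , -0.95023771]), 'moment': array([ 0.04796765, -0.00657058,  0.0304287 ]), 'gripper_force': 0.0, 'width': 0.08572435198238042}
```

View pics/scene0.png

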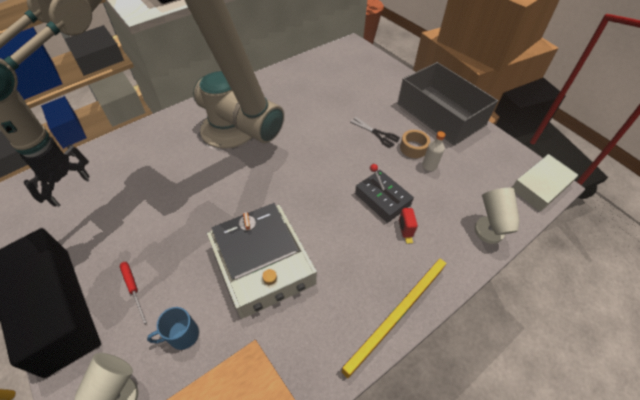

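View pics/top0.png

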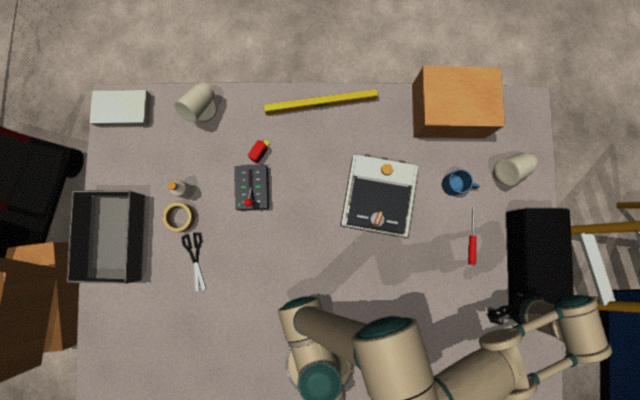

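The scene view shows the console at about (385,192) with the red ball at (374,168), and the housing at (262,262) with the fastener at (247,222). In the top view the ball is at (248,202), the console at (252,188), and the fastener at (377,219).

```bash
cat > h.py <<'E'
import numpy as np, cv2
from rig import manip
from scipy.spatial.transform import Rotation as Rn
def ray(n,uv):
    p=manip.camera_params(n);K=np.array([[p['fx'],0,p['cx']],[0,p['fy'],p['cy']],[0,0,1]])
    q=cv2.undistortPoints(np.array([[uv]],float),K,p['dist'])[0,0]
    R=np.array(p['R']);return -R.T@p['t'],R.T@np.array([q[0],q[1],1])
def plane(n,uv,z):
    c,d=ray(n,uv);return c+d*(z-c[2])/d[2]
def tri(uvs):
    A=np.zeros((3,3));b=np.zeros(3);L=[]
    for n,uv in uvs.items():
        c,d=ray(n,uv);d/=np.linalg.norm(d);P=np.eye(3)-np.outer(d,d);A+=P;b+=P@c;L.append((c,d))
    X=np.linalg.solve(A,b);return X,[np.linalg.norm(np.cross(X-c,d)) for c,d in L]
def blobs(im,box,hlo,hhi,smin=110,vmin=60):
    x0,y0,x1,y1=box;h=cv2.cvtColor(im[y0:y1,x0:x1],cv2.COLOR_RGB2HSV)
    H=h[:,:,0].astype(int);m=((H>=hlo)&(H<=hhi) if hlo<=hhi else (H>=hlo)|(H<=hhi))&(h[:,:,1]>=smin)&(h[:,:,2]>=vmin)
    n,l,s,c=cv2.connectedComponentsWithStats(m.astype(np.uint8))
    out=[]
    for i in range(1,n):
        if s[i,4]>=4:
            ys,xs=np.nonzero(l==i);w=np.cov(np.c_[xs,ys].T) if len(xs)>2 else None
            e,v=np.linalg.eigh(w);out.append((s[i,4],np.round(c[i]+[x0,y0],2),np.round(v[:,1],2),np.round(e,2)))
    return out
def up(pts): return np.round(pts,4)
E
python3 - <<'E'
from h import *
S=cv2.imread('pics/scene0.png')[:,:,::-1];T=cv2.imread('pics/top0.png')[:,:,::-1]
print('ball',blobs(S,(360,155,395,185),170,8),blobs(T,(235,160,270,212),170,8))
print('wing',blobs(S,(225,195,275,240),3,20,70),blobs(T,(355,205,400,235),3,20,70))
a=cv2.resize(T[140:245,225:425],None,fx=4,fy=4,interpolation=cv2.INTER_CUBIC)
cv2.imwrite('pics/t0.png',a[:,:,::-1])
b=np.hstack([cv2.resize(S[195:315,200:320],None,fx=3.3,fy=3.3,interpolation=3),cv2.resize(S[140:260,335:455],None,fx=3.3,fy=3.3,interpolation=3)])
cv2.imwrite('pics/s0.png',b[:,:,::-1])
E
```

```text
ball [(np.int32(43), array([373.72, 167.07]), array([-0.87, -0.5 ]), array([3.31, 3.68]))] [(np.int32(8), array([254.38, 160.5 ]), array([-0.95, -0.3 ]), array([0.41, 2.14])), (np.int32(53), array([247.83, 202.15]), array([-0.89,  0.45]), array([3.85, 4.84]))]
wing [(np.int32(70), array([246.36, 221.  ]), array([0.15, 0.99]), array([ 3.18, 25.81]))] [(np.int32(71), array([378.03, 217.9 ]), array([-0.36,  0.93]), array([ 2.29, 20.26]))]
```

View pics/t0.png

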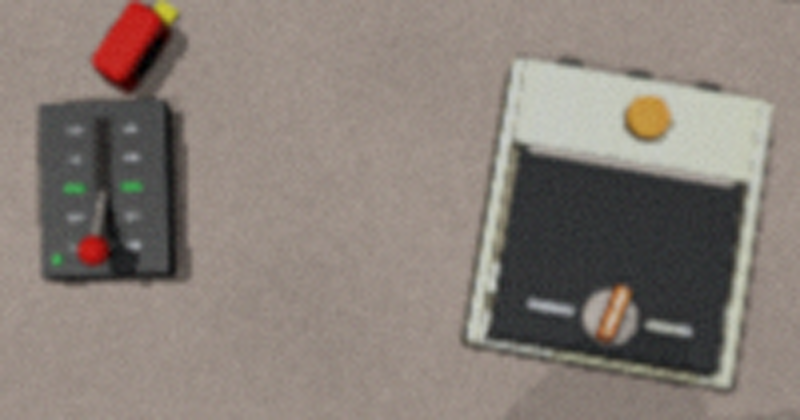

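View pics/s0.png

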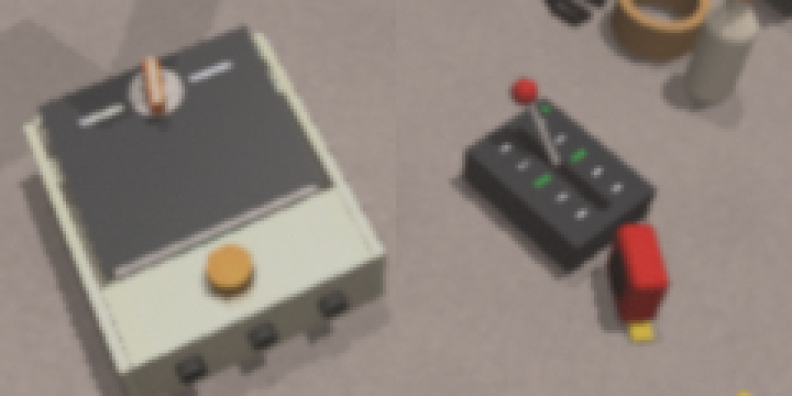

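The crops show the green marks at crop (74,188) and (132,187), and the ball at (93,249), on the robot side. The panel marks are at (550,307) and (668,327). The wing runs from (622,290) to (605,338), about 1.3 rad off the marks.

Run:
```python
from h import *
t=lambda x,y,z:plane('top',(225+(x+.5)/4-.5,140+(y+.5)/4-.5),z)
B,e=tri({'scene':(373.72,167.07),'top':(247.83,202.15)});print('ball',B,e)
W,e=tri({'scene':(246.36,221.0),'top':(378.03,217.9)});print('wing',W,e)
gl,gr=t(74,188,.045),t(132,187,.045);print('green',gl,gr)
c=[t(*p,.045) for p in((40,105),(165,98),(43,278),(168,272))];print(np.round(c,3))
yl=np.degrees(np.arctan2(*( (gl-gr)[[1,0]])));print('console y dir deg',yl-90)
d=(c[0]+c[1]-c[2]-c[3]);print('console x dir', np.degrees(np.arctan2(d[1],d[0])))
ml,mr=t(550,307,.099),t(668,327,.099);print('marks',ml,mr,(ml+mr)/2,'yaw',np.degrees(np.arctan2(*((ml-mr)[[1,0]])))-90)
h=[t(*p,.08) for p in((517,60),(772,105),(465,343),(728,388))];h=np.array(h);print(np.round(h,3))
d=h[0]+h[1]-h[2]-h[3];print('house yaw',np.degrees(np.arctan2(d[1],d[0])),h.mean(0))
w1,w2=t(622,290,.12),t(605,338,.12);print('wing dir',w1,w2,np.degrees(np.arctan2(*((w1-w2)[[1,0]]))))
pv=(gl+gr)/2; print('pivot',pv,'dist',np.linalg.norm((B-pv)[:2]),'ang',np.arcsin(np.linalg.norm((B-pv)[:2])/.085))
s=manip.get_state();print(Rn.from_quat(s['ee_rot'],scalar_first=True).as_matrix().round(3))
```

```text
ball [0.5356126  0.23396964 0.10311793] [np.float64(0.0011214471415100155), np.float64(0.0011214471415100158)]
wing [ 0.48620956 -0.18386469  0.11773008] [np.float64(0.0011679832844603741), np.float64(0.001167983284460266)]
green [0.59349732 0.26053802 0.045     ] [0.59460526 0.21112879 0.045     ]
[[0.665 0.292 0.045]
 [0.671 0.185 0.045]
 [0.517 0.285 0.045]
 [0.523 0.179 0.045]]
console y dir deg 1.2845635512669844
console x dir 2.3877720906109587
marks [ 0.49148834 -0.13635576  0.099     ] [ 0.47583643 -0.23163018  0.099     ] [ 0.48366238 -0.18399297  0.099     ] yaw -9.329354055928079
[[ 0.698 -0.112  0.08 ]
 [ 0.662 -0.325  0.08 ]
 [ 0.463 -0.069  0.08 ]
 [ 0.427 -0.284  0.08 ]]
house yaw -10.173903081970781 [ 0.56259202 -0.19743529  0.08      ]
wing dir [ 0.50395205 -0.19141854  0.12      ] [ 0.46576357 -0.17755552  0.12      ] -19.951698292675662
pivot [0.59405129 0.23583341 0.045     ] dist 0.05846840088294344 ang 0.7585415005235658
[[ 0.914  0.406 -0.001]
 [ 0.406 -0.914  0.002]
 [ 0.    -0.002 -1.   ]]
```

Call:
move_arm(deltas=[[[0.731,-0.714,0.04,0.183,-1],[0.731,-0.714,0.04,0.183,-1],[0.731,-0.714,0.04,0.183,-1],[0.731,-0.714,0.04,0.183,-1],[0.731,-0.714,0.04,0.183,-1],[0.731,-0.714,0.04,0.183,-1],[0.731,-0.714,0.04,0.183,-1],[0.731,-0.714,0.04,0.183,-1],[0.731,-0.714,0.04,0.183,-1],[0.731,-0.714,0.04,0.183,-1],[0.731,-0.714,0.04,0.183,-1],[0.731,-0.714,0.04,0.183,-1]]], squeeze=25)

```text
clock: 1.3
position: [0.4555, 0.0334, 0.2157]
ee_rot: [0.0, 1.0, 0.017, 0.0]
contact_force: [1.3, -0.5, 0.4]
width: 0.0855
gripper_force: 0.0
```

```bash
cat >> h.py <<'E'
def go(target,yaw=None):
    "normalised shift for a TCP target; yaw = wanted direction (deg) of tool x"
    s=manip.get_state();R=Rn.from_quat(s['ee_rot'],scalar_first=True).as_matrix()
    d=R.T@(np.array(target)-s['position'])/.8
    y=np.degrees(np.arctan2(R[1,0],R[0,0]))
    print('t',round(s['clock'],2),'pos',s['position'].round(4),'toolx yaw',round(y,1),'F',s['contact_force'].round(1),'w',round(s['width'],4),'gf',round(s['gripper_force'],1),'q6',s['qpos'][5].round(2))
    print('shift',d.round(4),'twist',None if yaw is None else round((y-yaw)/120,4))
E
python3 -c "
from h import *
go([.5356,.234,.20],2)"
```

```text
t 1.3 pos [0.4555 0.0334 0.2157] toolx yaw 2.0 F [ 1.3 -0.5  0.4] w 0.0855 gf 0.0 q6 1.46
shift [ 0.1088 -0.2471  0.0195] twist -0.0
```

Call:
move_arm(deltas=[[[0.1088,-0.247,0.02,0,-1],[0.1088,-0.247,0.02,0,-1],[0.1088,-0.247,0.02,0,-1],[0.1088,-0.247,0.02,0,-1],[0.1088,-0.247,0.02,0,-1],[0.1088,-0.247,0.09,0,-1],[0.1088,-0.247,0.155,0,-1],[0.1088,-0.247,0.155,0,-1],[0.1088,-0.247,0.155,0,1],[0.1088,-0.247,0.155,0,1],[0.1088,-0.247,0.155,0,1],[0.1088,-0.247,0.155,0,1]]], squeeze=25)

```text
clock: 2.5
position: [0.537, 0.2321, 0.0941]
ee_rot: [-0.001, 1.0, 0.017, 0.002]
contact_force: [0.1, 1.3, 2.7]
width: 0.0285
gripper_force: 2.9
```

```bash
python3 -c "
from h import *
go([.594,.2355,.114])"
```

```text
t 2.5 pos [0.537  0.2321 0.0941] toolx yaw 2.0 F [0.1 1.3 2.7] w 0.0285 gf 2.9 q6 1.83
shift [ 0.0715 -0.0019 -0.0246] twist None
```

Call:
move_arm(deltas=[[[0,0,0,0,1],[0,0,0,0,1],[0.0105,0,-0.009,0,1],[0.0215,0,-0.0155,0,1],[0.034,0,-0.021,0,1],[0.046,0,-0.025,0,1],[0.06,0,-0.028,0,1],[0.0725,0,-0.0285,0,1],[0.0725,0,-0.0285,0,1],[0.0725,0,-0.0285,0,1]]])

```text
clock: 3.5
position: [0.5946, 0.2359, 0.1158]
ee_rot: [-0.002, 1.0, 0.017, 0.002]
contact_force: [1.2, 5.5, 0.8]
width: 0.024
gripper_force: 24.7
```

Run:
```python
from h import *
go([.594,.2355,.114])
T=manip.get_image('top');S=manip.get_image('scene')
b=np.hstack([cv2.resize(T[140:230,215:305],None,fx=4.4,fy=4.4,interpolation=3),cv2.resize(S[120:220,335:435],None,fx=3.96,fy=3.96,interpolation=3)])
cv2.imwrite('pics/l1.png',b[:,:,::-1])
```

```text
t 3.5 pos [0.5946 0.2359 0.1158] toolx yaw 2.0 F [1.2 5.5 0.8] w 0.024 gf 24.7 q6 1.8
shift [-0.0008  0.0005  0.0022] twist None
```

View pics/l1.png

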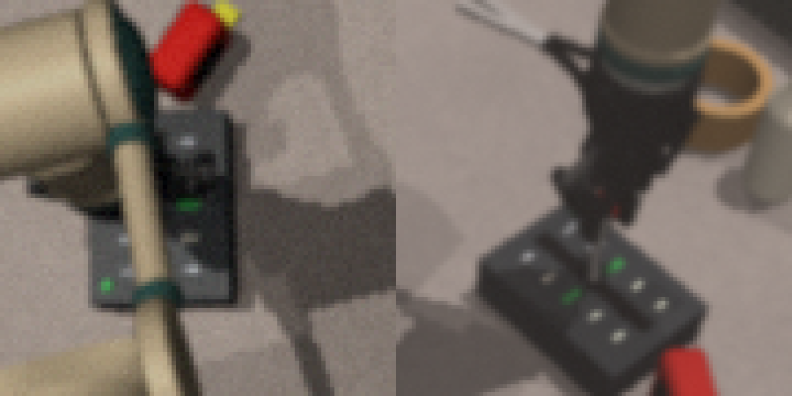

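The lever rod stands upright between the green marks, at right crop (597,265), with the ball gripped. I'll release it and go to the fastener.

Call:
move_arm(deltas=[[[0,0,0,0,-1],[0,0,0,0,-1],[0,0,0,0,-1],[0,0,0,0,-1],[0,0,-0.06,0,-1],[0,0,-0.12,0,-1],[0,0,-0.16,-0.05,-1],[-0.155,0.519,-0.16,-1,-1],[-0.155,0.519,-0.16,-1,-1],[-0.155,0.519,-0.16,-1,-1],[-0.155,0.519,-0.16,-1,-1],[-0.155,0.519,-0.16,-1,-1]]])

```text
clock: 4.8
position: [0.533, 0.0024, 0.2428]
ee_rot: [0.0, 0.91, 0.415, -0.0]
contact_force: [-0.1, -0.9, -0.4]
width: 0.0852
gripper_force: 0.0
```

```bash
python3 -c "
from h import *
go([.4855,-.184,.20],160)
T=manip.get_image('top')
a=[b for b in blobs(T,(235,150,270,212),170,8) if b[0]>20];print(a)
if a: print(plane('top',a[0][1],.125))
"
```

```text
t 4.8 pos [0.533  0.0024 0.2428] toolx yaw 49.0 F [-0.1 -0.9 -0.4] w 0.0852 gf 0.0 q6 0.59
shift [-0.2148  0.1078  0.0536] twist -0.9246
[(np.int32(117), array([254.21, 154.35]), array([-0.87,  0.49]), array([ 7.8, 12.9])), (np.int32(55), array([246.44, 185.67]), array([-0.6,  0.8]), array([4.28, 4.6 ]))]
[0.68759892 0.21260307 0.125     ]
```

Call:
move_arm(deltas=[[[-0.215,0.108,0.05,-0.925,-1],[-0.215,0.108,0.05,-0.925,-1],[-0.215,0.108,0.05,-0.925,-1],[-0.215,0.108,0.05,-0.925,-1],[-0.215,0.108,0.05,-0.925,-1],[-0.215,0.108,0.05,-0.925,-1],[-0.215,0.108,0.05,-0.925,-1],[-0.215,0.108,0.05,-0.925,-1],[-0.215,0.108,0.05,-0.925,-1],[-0.215,0.108,0.05,-0.925,-1],[-0.215,0.108,0.05,-0.925,-1],[-0.215,0.108,0.05,-0.925,-1]]])

```text
clock: 6.05
position: [0.4853, -0.182, 0.2027]
ee_rot: [-0.0, 0.27, 0.963, -0.0]
contact_force: [0.7, 0.3, 0.4]
width: 0.0852
gripper_force: 0.0
```

```bash
python3 -c "
from h import *
print('ball',plane('top',(246.44,185.67),.125))
go([.4855,-.184,.121],160)
"
```

```text
ball [0.5856016  0.23503826 0.125     ]
t 6.05 pos [ 0.4853 -0.182   0.2027] toolx yaw 148.7 F [0.7 0.3 0.4] w 0.0852 gf 0.0 q6 -1.52
shift [-0.0016 -0.002   0.1021] twist -0.0941
```

Run:
```python
from h import *
T=manip.get_image('top');S=manip.get_image('scene')
bt=[b for b in blobs(T,(235,172,270,212),170,8) if b[0]>20];bs=[b for b in blobs(S,(350,130,400,195),170,8) if b[0]>20]
print(bt,bs)
if bs: print(tri({'top':bt[0][1],'scene':bs[0][1]}))
gt=blobs(T,(235,172,270,200),45,80,70,50);gs=blobs(S,(360,165,410,215),45,80,70,50)
for n,g in(('top',gt),('scene',gs)):
    for b in g: print(n,b[0],b[1],plane(n,b[1],.045).round(4))
a=np.hstack([cv2.resize(T[150:220,225:295],None,fx=5.7,fy=5.7,interpolation=3),cv2.resize(S[135:215,345:425],None,fx=4.9875,fy=4.9875,interpolation=3)])
cv2.imwrite('pics/l2.png',a[:,:,::-1])
```

```text
[(np.int32(54), array([246.5 , 185.65]), array([-0.22,  0.98]), array([4.24, 4.55]))] [(np.int32(53), array([386.45, 171.64]), array([-0.63,  0.77]), array([3.86, 4.74]))]
(array([0.58586699, 0.2350757 , 0.12731269]), [np.float64(0.0008074607902586725), np.float64(0.0008074607902588982)])
top 19 [257.42 186.42] [0.5944 0.2118 0.045 ]
top 4 [241.5 187. ] [0.5922 0.2661 0.045 ]
scene 5 [379.6 172.8] [0.5316 0.2755 0.045 ]
scene 13 [389.85 186.62] [0.5933 0.2622 0.045 ]
scene 14 [378.86 194.36] [0.5955 0.2131 0.045 ]
```

View pics/l2.png

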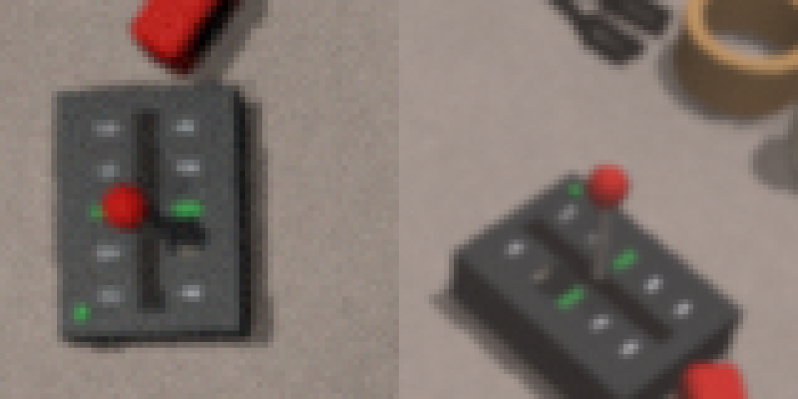

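Both views put the ball about 8 mm short of the green marks (around -0.1 rad). That is within tolerance but with little margin, so I'll go back and correct it.

Call:
move_arm(deltas=[[[0.1635,0.511,0,-0.278,-1],[0.1635,0.511,0,-0.278,-1],[0.1635,0.511,0,-0.278,-1],[0.1635,0.511,0,-0.278,-1],[0.1635,0.511,0,-0.278,-1],[0.1635,0.511,0,-0.278,-1],[0.1635,0.511,0,-0.278,-1],[0.1635,0.511,0,-0.278,-1],[0.1635,0.511,0,-0.278,-1],[0.1635,0.511,0.05,-0.278,-1],[0.1635,0.511,0.111,-0.278,-1],[0.1635,0.511,0.111,-0.278,-1]]])

```text
clock: 7.35
position: [0.5829, 0.2337, 0.1073]
ee_rot: [-0.007, -0.014, 1.0, -0.002]
contact_force: [-0.4, -0.1, -1.1]
width: 0.0853
gripper_force: 0.0
```

```bash
python3 -c "
from h import *
go([.586,.2355,.114],182)
"
```

```text
t 7.35 pos [0.5829 0.2337 0.1073] toolx yaw -178.4 F [-0.4 -0.1 -1.1] w 0.0853 gf 0.0 q6 -1.33
shift [-0.0038  0.0021 -0.0085] twist -3.0032
```

Call:
move_arm(deltas=[[[0,0,0,0,1],[0,0,0,0,1],[0,0,0,0,1],[0,0,0,0,1],[0,0,0,0,1],[0,0,0,0,1],[-0.006,0,0,0,1],[-0.0115,0,0,0,1],[-0.0115,0,0,0,1],[-0.0115,0,0,0,1]]])

```text
clock: 8.35
position: [0.5984, 0.2362, 0.1165]
ee_rot: [0.002, -0.015, 1.0, 0.001]
contact_force: [-1.5, 2.4, 7.2]
width: 0.0242
gripper_force: 24.6
```

```bash
python3 -c "
from h import *
go([.595,.2355,.114],182)
"
```

```text
t 8.35 pos [0.5984 0.2362 0.1165] toolx yaw -178.3 F [-1.5  2.4  7.2] w 0.0242 gf 24.6 q6 -1.33
shift [ 0.0043 -0.0008  0.0031] twist -3.0022
```

Call:
move_arm(deltas=[[[0,0,0,0,-1],[0,0,0,0,-1],[0,0,0,0,-1],[0,0,-0.05,0,-1],[0,0,-0.105,0,-1],[0.157,-0.521,-0.105,0.18,-1],[0.157,-0.521,-0.105,0.18,-1],[0.157,-0.521,-0.105,0.18,-1],[0.157,-0.521,-0.105,0.18,-1],[0.157,-0.521,-0.105,0.18,-1],[0.157,-0.521,-0.105,0.18,-1],[0.157,-0.521,-0.105,0.18,-1]]])

```text
clock: 9.55
position: [0.5057, -0.1049, 0.1978]
ee_rot: [-0.0, 0.172, 0.985, -0.0]
contact_force: [0.5, -2.1, -0.2]
width: 0.0855
gripper_force: 0.0
```

Run:
```python
from h import *
go([.4855,-.184,.121],160)
T=manip.get_image('top');S=manip.get_image('scene')
bt=[b for b in blobs(T,(235,172,270,212),170,8) if b[0]>20];bs=[b for b in blobs(S,(350,130,400,195),170,8) if b[0]>20]
print(tri({'top':bt[0][1],'scene':bs[0][1]}))
```

```text
t 9.55 pos [ 0.5057 -0.1049  0.1978] toolx yaw 160.2 F [ 0.5 -2.1 -0.2] w 0.0855 gf 0.0 q6 -1.56
shift [-0.0098 -0.1015  0.096 ] twist 0.0014
(array([0.5946106 , 0.23558589, 0.12659942]), [np.float64(0.0007674368881202012), np.float64(0.0007674368881201621)])
```

The lever is now upright (ball x 0.5946, marks 0.5945). Next I'll grip the wing.

Call:
move_arm(deltas=[[[-0.01,-0.1015,0.02,0,-1],[-0.01,-0.1015,0.02,0,-1],[-0.01,-0.1015,0.06,0,-1],[-0.01,-0.1015,0.096,0,-1],[-0.01,-0.1015,0.096,0,-1],[-0.01,-0.1015,0.096,0,1],[-0.01,-0.1015,0.096,0,1],[-0.01,-0.1015,0.096,0,1],[-0.01,-0.1015,0.096,0,1],[-0.01,-0.1015,0.096,0,1],[-0.01,-0.1015,0.096,0,1],[-0.01,-0.1015,0.096,0,1]]], squeeze=30)

```text
clock: 10.85
position: [0.4869, -0.1839, 0.122]
ee_rot: [0.001, 0.172, 0.985, -0.002]
contact_force: [-2.4, -4.4, 3.6]
width: 0.0108
gripper_force: 33.0
```

```bash
python3 -c "
from h import *
go([.4855,-.184,.121],81)
print(manip.get_state()['moment'])"
```

```text
t 10.85 pos [ 0.4869 -0.1839  0.122 ] toolx yaw 160.2 F [-2.4 -4.4  3.6] w 0.0108 gf 33.0 q6 -1.72
shift [ 0.0016 -0.0007  0.0013] twist 0.6601
[-0.93554137  0.36570626  0.00297482]
```

Call:
move_arm(deltas=[[[0,0,0,0.06,1],[0,0,0,0.12,1],[0,0,0,0.18,1],[0,0,0,0.24,1],[0,0,0,0.3,1],[0,0,0,0.36,1],[0,0,0,0.42,1],[0,0,0,0.48,1],[0,0,0,0.54,1],[0,0,0,0.6,1],[0,0,0,0.668,1],[0,0,0,0.668,1]]])

```text
clock: 12.05
position: [0.4849, -0.1838, 0.121]
ee_rot: [0.0, 0.766, 0.643, -0.003]
contact_force: [-3.4, -5.7, 0.9]
width: 0.011
gripper_force: 51.0
```

Run:
```python
from h import *
go([.4855,-.184,.10],80)
T=manip.get_image('top');S=manip.get_image('scene')
b=np.hstack([cv2.resize(T[170:250,335:415],None,fx=4.95,fy=4.95,interpolation=3),cv2.resize(S[185:265,205:285],None,fx=4.95,fy=4.95,interpolation=3)])
cv2.imwrite('pics/f1.png',b[:,:,::-1])
```

```text
t 12.05 pos [ 0.4849 -0.1838  0.121 ] toolx yaw 80.0 F [-3.4 -5.7  0.9] w 0.011 gf 51.0 q6 -0.32
shift [-0.      0.0008  0.0263] twist -0.0003
```

View pics/f1.png

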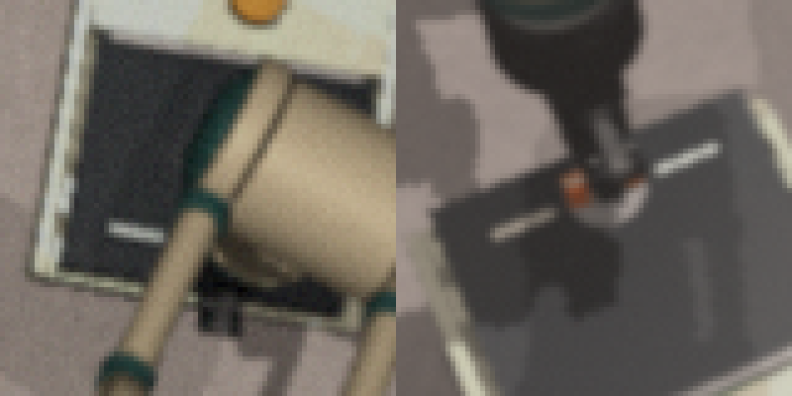

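The right crop shows the orange wing in line with both white marks, at (525,225) and (687,160). Now I'll press down.

Call:
move_arm(deltas=[[[0,0,0,0,1],[0,-0.001,0.005,0,1],[0,-0.002,0.01,0,1],[0,-0.003,0.015,0,1],[0,-0.004,0.02,0,1],[0,-0.0045,0.024,0,1],[0,-0.0045,0.026,0,1],[0,-0.0045,0.026,0,1]]], squeeze=50)

```text
clock: 12.95
position: [0.4812, -0.1827, 0.1027]
ee_rot: [0.0, 0.766, 0.643, -0.002]
contact_force: [-9.7, -2.5, 17.5]
width: 0.0107
gripper_force: 50.3
```

```bash
python3 -c "
from h import *
go([.482,-.1833,.10],80)"
```

```text
t 12.95 pos [ 0.4812 -0.1827  0.1027] toolx yaw 80.1 F [-9.7 -2.5 17.5] w 0.0107 gf 50.3 q6 -0.32
shift [-0.0006  0.0011  0.0033] twist 0.0008
```

Call:
move_arm(deltas=[[[0,0,0.0015,0,1],[0,0,0.003,0,1],[0,0,0.003,0,1],[0,0,0.003,0,1],[0,0,0.003,0,1]]])

```text
clock: 13.45
position: [0.4811, -0.1826, 0.1021]
ee_rot: [0.0, 0.765, 0.643, -0.002]
contact_force: [-12.2, -1.1, 30.0]
width: 0.0107
gripper_force: 52.1
```

Run:
```python
from h import *
go([.482,-.1833,.10],80)
T=manip.get_image('top');S=manip.get_image('scene')
cv2.imwrite('pics/p1.png',cv2.resize(S[185:325,195:335],None,fx=4.2,fy=4.2,interpolation=3)[:,:,::-1])
bt=[b for b in blobs(T,(235,172,270,212),170,8) if b[0]>20];bs=[b for b in blobs(S,(350,130,400,195),170,8) if b[0]>20]
if bt and bs: print(tri({'top':bt[0][1],'scene':bs[0][1]}))
```

```text
t 13.45 pos [ 0.4811 -0.1826  0.1021] toolx yaw 80.1 F [-12.2  -1.1  30. ] w 0.0107 gf 52.1 q6 -0.32
shift [-0.0006  0.0013  0.0026] twist 0.0009
(array([0.5946106 , 0.23558589, 0.12659942]), [np.float64(0.0007674368881202012), np.float64(0.0007674368881201621)])
```

View pics/p1.png

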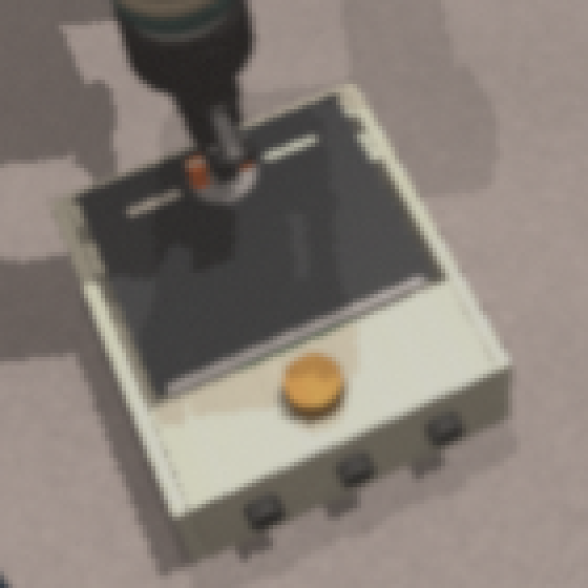

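The panel is flush: it hit a rigid stop after 19 mm of travel, and the rear ledge and tin are undisturbed. The slot is in line with the marks at (150,203) and (290,148), and the lever is unchanged. I'm handing in.

```bash
python3 -c "
from rig import manip
print(manip.sign_off())"
```

```text
the job is handed in; nothing more can be done
None
```

I handed the job in at about 13.5 s of the 48 s allowed: lever upright, slot in line with the marks, and panel held flush at about 30 N; the hand-in gave no verdict.

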